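Close the dowel jar and click the next jar round

ROBOT

A 6-joint arm with a two-finger parallel gripper is mounted at the origin on the work surface. World frame = base frame: x ahead of the robot, y to its left, z up, the work surface at z = 0. Lengths are in m, angles in degrees, forces in N, time in s.
With the tool pointing down it reaches from about 0.375 to 0.9 m from the base axis. Payload 3.1 kg.
Tool frame: the origin (TCP) lies at the very end of the fingers, on their centre line; the grasp point (between the pads) lies 19 mm behind it; z points along the fingers, y is the line along which they close (so a half turn about z gives the same grasp; the last joint's range is limited). The gripper opens to 87 mm and grips with 3 to 60 N. Pads are 19 mm wide; open, the fingers measure 117 mm over their backs; the gripper's body (75 mm by 190 mm) begins 51 mm behind the grasp point.
Start: joints at [56.408, 30.224, 82.088, -0, 67.689, -10.227], TCP at [0.248, 0.574, 0.223] pointing down, gripper open.
Joint ranges: [-176.69, 176.69], [-43.24, 126.21], [12.49, 139.97], [-82, 262], [0, 151.66], [-163.58, 163.58]. Speed limits (degrees/s): [159.86, 159.86, 180, 180, 180, 180].

INTERFACE

Orientations are given as a 3x3 rotation matrix whose columns are the frame's x, y, z axes.
In Python, from rig import bot, imaging gives the robot as it stands.
- The arm moves only by the tool drive_tool, never from a script. Its argument "deltas" is text: rows parted by semicolons, each of 5 numbers parted by spaces: the finger opening in mm, from 0 to 87, then the shift along the world's x, y, z in mm, then the turn about the world's z in rad. In form: jaw dx dy dz twist; .... A call has 1 to 12 rows; each row is the pose to reach, as a shift and turn from the pose commanded when the call began; what a row does not reach only later rows make up. A row lasts 1/10 s, in which the tool goes at most 50 mm and 8.59 degrees, less where a joint would pass 70% of its speed; a pose out of reach is approached as far as the arm can. A call with a gripper value outside its range is refused whole. The fingers move at their own pace and stop on an object; the grip force is fixed at half the most. Time passes only in rows, so rows that repeat a pose let the fingers close. It gives the time, the measured TCP pose, the force, the opening and the grip force at its end, in the units of the state.
- bot.read_state(): the state, without advancing time (a new reading comes with each control period).
- imaging.capture(name): name is "scene" or "top" or "wrist"; returns the picture (480x640x3 uint8, red, green, blue); there is no depth.
- imaging.camera_model(name): a dict with "fx", "fy", "cx", "cy" (pixels), "T" (4x4, takes a point from camera to world coordinates). Camera axes: x right, y down, z forward; pixel columns grow to the right and rows downward; lengths in m; the calibration is good to about 2 mm. The wrist camera is an equidistant fisheye: a pixel r from the principal point sees the ray r / f radians off the axis. A picture is of the moment at which its call begins: read the wrist's pose just before it. camera_model takes no time and is no camera call; for the wrist camera it gives the pose at the moment of the call.
- bot.hand_in(): hands the job in; it is judged then, once.
The state is a dict: "time_s": time; "joint_positions": joint angles; "qvel": joint speeds; "tau": joint torques, N m; "position": TCP position; "tcp_rot": TCP orientation; "force": force on the tool from outside, world axes, zero at the start; "moment": the same for the moment, N m; "opening": opening from 0.0 (shut) to 1.0 (fully open); "grasp_force": force on a finger pad.
Only numpy, scipy, OpenCV 4.12 (cv2) and the standard library are available. Lean on these libraries where they do the work, as an engineer would, in place of code of your own. Each camera call takes 0.05 s, during which the arm holds its last target. There are 200 camera calls.

TASK

The jar of wooden plugs at the red pointer of the rotary rack is open: screw its orange lid, which lies on the black mat, back on. Set the lid level on the neck, turn it back until it drops into the start of the thread, then tighten it fully home. Then turn the rack by its centre knob one click so that the blue-lidded jar stands at the red pointer, both closed jars still standing in their places, and let go; do not knock over or push about the other things on the bench.

Things in the scene. Friction and masses are not known exactly. Their poses are not given: they have to be found in the camera images.
- lid_centre (a point): orange screw lid, 58 mm diameter, 27 mm tall, 60 g, lying open side down on a 3 mm black rubber mat, an offcut close on two opposite sides. Point on its axis half-way up (13.5 mm above its lower edge); z up out of its top. Bore 51 mm wide, 22 mm deep; three inward lugs at the lower edge, 120 degrees apart, leave 42 mm between them; where they are is not marked
- jar_rim (a point): clear open jar fixed on the turntable, at the red pointer. Point: centre of its mouth, on the rim; z up. Body 66 mm diameter, shoulder 26 mm below the rim; neck 40 mm diameter, tapering to 35 mm in the top 5 mm; right-hand thread round it 48 mm across
- thread_crest (a point): on the jar's axis, 5 mm below the rim, level with the flat top of the thread, on which the lid's lower edge first rests (2 mm higher if on a stop rib). Turned back (counter-clockwise from above) at most 105 degrees, the lid finds the starts (three, unmarked) and can go 10 mm down; this window is about 24 degrees wide and ends at a stop. Turning clockwise on the crest meets a stop
- thread_end (a point): on the jar's axis, 20.5 mm below the rim, where the lid's lower edge is when fully home. From the thread start (edge 10 mm below the crest) the lid is turned clockwise 65 to 95 degrees to a positive stop; the thread leads it down 6 mm, about 5 mm per radian, with 2 mm of axial play. The jar's shoulder lies 5.5 mm below this point
- handle (a point): centre of the round black knob on top of the steel post in the middle of the turntable: 48 mm diameter (50 over its ribs), 28 mm tall, its top 14 mm above the point; z up, on the turntable's axis. Turntable: plywood disc 280 mm in diameter, top 120 mm below the point, with the jars standing in shallow cups 100 mm from the axis, 60 degrees apart
- turntable (a joint): angle of the turntable, rad, counter-clockwise from above is positive, 0 at the start. Detents (clicks) at -1.047, 0 and +1.047 (60 degrees), end stops at 1.2 either way; it falls into the nearest click when let go. Turning past the half-way hump takes about 0.3 N m at the knob
- front_place (a point): place at the red pointer, 100 mm from the turntable's axis and 50 mm above the disc; fixed to the base. The jar at the pointer has its axis here
- blue_centre (a point): closed jar with a blue lid, standing loose in a cup of the turntable 60 degrees to one side of the open jar (either side). 98 mm tall, body 66 mm, lid 58 mm diameter, 250 g. The point is on its axis half-way up (49 mm); z up
- green_centre (a point): the same with a green lid, on the other side of the open jar
- offcut_a_centre (a point): pale square wooden offcut, 36 x 36 x 65 mm tall, standing on the mat close beside the lid; point at its centre; bystander
- offcut_b_centre (a point): dark square wooden offcut, 36 x 36 x 65 mm tall, standing on the mat on the opposite side of the lid; point at its centre; bystander
- bowl: turned pale wooden bowl, 136 mm across, 55 mm tall, bystander; origin at the centre of its underside
- log: standing bark log, 76 mm diameter, 100 mm tall, bystander; origin at the centre of its underside
- wrench: dark steel spanner 170 mm long lying flat, bystander; origin near its middle, x along it
- gouge: turning tool 220 mm long with a pale wooden handle lying flat, bystander; origin near its middle, x along it
- finial: small turned wooden finial, 36 mm diameter at the foot, 78 mm tall, standing, bystander; origin at the centre of its underside
Not all that is in view belongs to the job. Of the things that look like the part that bears lid_centre, the largest one is meant. What is shaped like the part that bears green_centre but pink is not meant.

How it is judged:
By the outcome, as a careful person would: the job done as asked, in the order asked, and still so for the second after the job is handed in, with the robot touching nothing.
It also fails if it takes over 64 s, if anything falls off the work surface, if the arm or the gripper's body presses on something with over 40 N, if the wrist force passes 120 N, or if a joint passes its speed limit or range.

## Working session

There is one attempt and no reset: what is moved stays moved. The work goes in short steps, Python scripts to look and compute and a tool call to move; the robot and the scene stay as the last step left them, time stands still between calls to the robot, and variables do not carry over. Pictures are saved under pics/ and viewed, at most 10 in all, crops included, and the job is handed in when it is done.

Besides the shell and the picture viewer there is one more tool, called after "Emit:" as name(argument=value, ...) on one line, values as JSON. drive_tool: Moves the arm, as the interface text tells. Its arguments: {"type":"object","properties":{"deltas":{"type":"string"}},"required":["deltas"]}

```bash
ls; mkdir -p pics; cat > h.py <<'E'
import numpy as np, cv2
from rig import bot, imaging
def snap(n,f):
    m=imaging.camera_model(n); im=imaging.capture(n); cv2.imwrite(f'pics/{f}.png',im[:,:,::-1]); np.save(f'pics/{f}.npy',im); return im,m
def ray(m,u,v,fish=False):
    a=(u-m['cx'])/m['fx'];b=(v-m['cy'])/m['fy']
    if fish:
        r=np.hypot(a,b); d=np.array([a/r*np.sin(r),b/r*np.sin(r),np.cos(r)]) if r>1e-9 else np.array([0,0,1.])
    else: d=np.array([a,b,1.])
    T=np.array(m['T']); return T[:3,3],T[:3,:3]@d
def onz(m,u,v,z,fish=False):
    o,d=ray(m,u,v,fish); return o+d*(z-o[2])/d[2]
def tri(m1,p1,m2,p2):
    A=[];b=[]
    for m,p in((m1,p1),(m2,p2)):
        o,d=ray(m,*p); d=d/np.linalg.norm(d); P=np.eye(3)-np.outer(d,d); A.append(P);b.append(P@o)
    return np.linalg.lstsq(np.vstack(A),np.hstack(b),rcond=None)[0]
def proj(m,p):
    T=np.array(m['T']); c=T[:3,:3].T@(np.array(p)-T[:3,3]); return m['fx']*c[0]/c[2]+m['cx'],m['fy']*c[1]/c[2]+m['cy']
E
python3 - <<'E'
from h import *
s=bot.read_state(); print(s)
for n in('scene','top'):
    im,m=snap(n,n); print(n,{k:np.round(v,3).tolist() for k,v in m.items()})
E
```

```text
pics
{'time_s': 0.0, 'joint_positions': array([ 5.64067272e+01,  3.02793386e+01,  8.21581740e+01, -5.30085757e-03,
        6.76900201e+01, -1.02263572e+01]), 'qvel': array([-0.04452657,  0.00024827, -0.03048398,  0.10963923,  0.14762543,
        0.02444583]), 'tau': array([ 3.84766763e-04, -4.40044641e+01, -1.76594245e+01,  6.33439980e-02,
        5.83189214e-02, -1.86041143e-04]), 'position': array([0.24744696, 0.57310201, 0.22155774]), 'tcp_rot': array([[-9.17997585e-01,  3.96584276e-01, -1.16025913e-03],
       [ 3.96585851e-01,  9.17995668e-01, -1.90147051e-03],
       [ 3.11019549e-04, -2.20568769e-03, -9.99997519e-01]]), 'force': array([-0.39566773, -0.2511527 ,  0.29888175]), 'moment': array([ 0.00543795,  0.04913586, -0.00146871]), 'grasp_force': 0.0, 'opening': 1.0001355910328456}
scene {'fx': 601.667, 'fy': 601.667, 'cx': 327.518, 'cy': 235.226, 'T': [[0.387, 0.54, -0.748, 1.452], [0.922, -0.23, 0.311, -0.332], [-0.004, -0.81, -0.587, 0.862], [0.0, 0.0, 0.0, 1.0]]}
top {'fx': 463.453, 'fy': 463.453, 'cx': 316.639, 'cy': 234.005, 'T': [[-0.03, -0.997, 0.064, 0.427], [-0.999, 0.029, -0.019, 0.068], [0.017, -0.065, -0.998, 1.31], [0.0, 0.0, 0.0, 1.0]]}
```

View pics/scene.png

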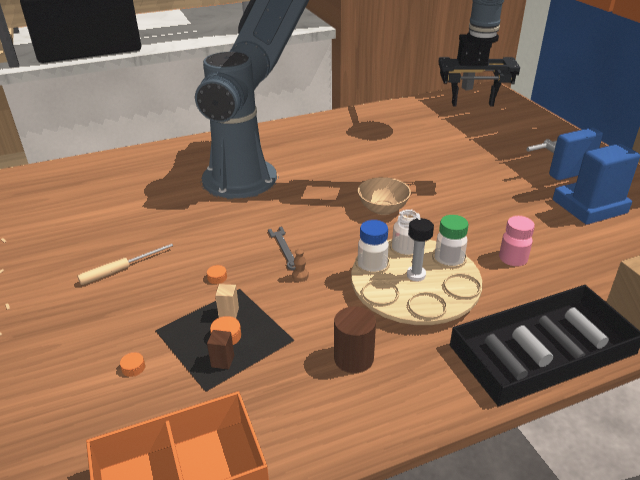

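View pics/top.png

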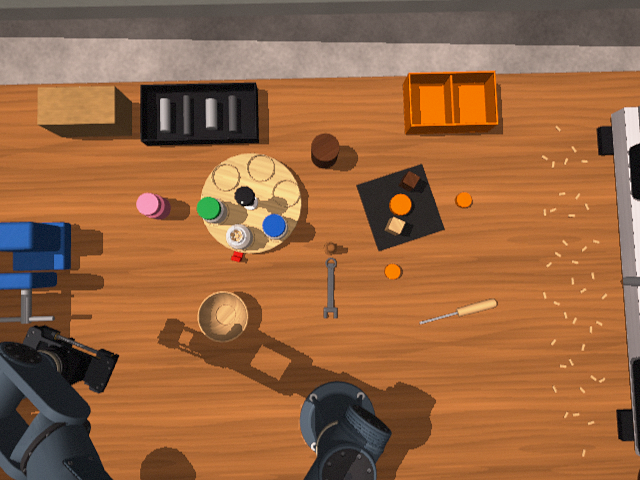

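The scene view shows the rack on the right: blue (374,245), open jar (408,230), green (453,240), knob (421,230). The lid is on the mat at about (226,330), between the pale and dark offcuts. The top view shows the lid at (400,205), pale offcut (396,227), dark offcut (412,180), knob (245,197), open jar (238,237), blue (274,226) and green (210,209), so the rack has to turn clockwise.

```bash
cat > m1.py <<'E'
from h import *
M={n:imaging.camera_model(n) for n in('scene','top')}
I={n:np.load(f'pics/{n}.npy') for n in M}
def blob(n,lo,hi,box):
    x0,y0,x1,y1=box; hsv=cv2.cvtColor(I[n],cv2.COLOR_RGB2HSV)
    k=cv2.inRange(hsv,np.array(lo),np.array(hi)); q=np.zeros_like(k); q[y0:y1,x0:x1]=k[y0:y1,x0:x1]
    c,l,st,ce=cv2.connectedComponentsWithStats(q); i=1+np.argmax(st[1:,4]); 
    p=np.argwhere(l==i)[:,::-1].astype(np.int32); hull=cv2.convexHull(p); mm=cv2.moments(hull)
    return np.array([mm['m10']/mm['m00'],mm['m01']/mm['m00']]),st[i]
C={'lid':((5,150,90),(16,255,255),(205,310,245,345),(380,185,420,222)),
'blue':((105,120,40),(125,255,255),(355,215,392,250),(255,205,292,242)),
'green':((50,120,30),(85,255,255),(435,210,472,245),(190,190,230,225)),
'knob':((0,0,0),(180,255,45),(405,215,437,243),(230,182,258,207)),
'pointer':((0,200,120),(4,255,255),(380,190,420,225),(225,245,250,268)),
'pale':((10,30,120),(30,140,255),(214,280,240,320),(385,212,410,236)),
'dark':((0,80,25),(16,255,110),(205,330,233,370),(400,168,430,195))}
for k,(lo,hi,b1,b2) in C.items():
    R=[]
    for n,b in(('scene',b1),('top',b2)):
        try: R.append(blob(n,lo,hi,b))
        except Exception as e: R.append(None)
    print(k,[None if r is None else (r[0].round(1).tolist(),r[1].tolist()) for r in R],
      None if None in [type(r) if r is None else 1 for r in R] or R[0] is None or R[1] is None else tri(M['scene'],R[0][0],M['top'],R[1][0]).round(4))
for z in(.0165,): print('lid z0',onz(M['top'],*blob('top',*C['lid'][:2],C['lid'][3])[0],z),onz(M['scene'],*blob('scene',*C['lid'][:2],C['lid'][2])[0],z))
E
python3 m1.py; python3 - <<'E'
import numpy as np,cv2
a=np.load('pics/scene.npy')[190:310,340:490]; b=np.load('pics/top.npy')[145:270,190:320]; c=np.load('pics/top.npy')[160:250,355:450]
f=lambda i:cv2.resize(i,(395,295),interpolation=cv2.INTER_CUBIC)
cv2.imwrite('pics/crop.png',np.vstack([np.hstack([f(a),f(b)]),np.hstack([f(c),f(c)])])[:,:,::-1])
E
```

```text
lid [([226.5, 328.8], [210, 317, 31, 28, 483]), ([399.9, 204.3], [389, 193, 23, 23, 394])] [ 0.588  -0.1917  0.0183]
blue [([373.5, 231.7], [360, 220, 28, 25, 570]), ([273.6, 225.1], [263, 214, 22, 23, 394])] [0.5304 0.1559 0.1177]
green [([453.5, 226.3], [440, 215, 28, 24, 533]), ([208.4, 207.8], [197, 197, 24, 22, 419])] [0.5799 0.3226 0.1177]
knob [([420.5, 229.4], [409, 219, 24, 22, 393]), ([244.9, 196.1], [236, 187, 19, 19, 270])] [0.6028 0.2242 0.152 ]
pointer [None, ([236.6, 256.1], [231, 251, 12, 11, 82])] None
pale [([226.9, 298.0], [214, 280, 26, 38, 800]), ([394.8, 224.9], [385, 217, 20, 17, 211])] [ 0.528  -0.1713  0.0426]
dark [([219.9, 349.0], [207, 330, 26, 39, 782]), ([409.3, 180.9], [400, 171, 20, 21, 263])] [ 0.6505 -0.2184  0.0335]
lid z0 [ 0.5877794  -0.19355526  0.0165    ] [ 0.58690666 -0.18994013  0.0165    ]
```

View pics/crop.png

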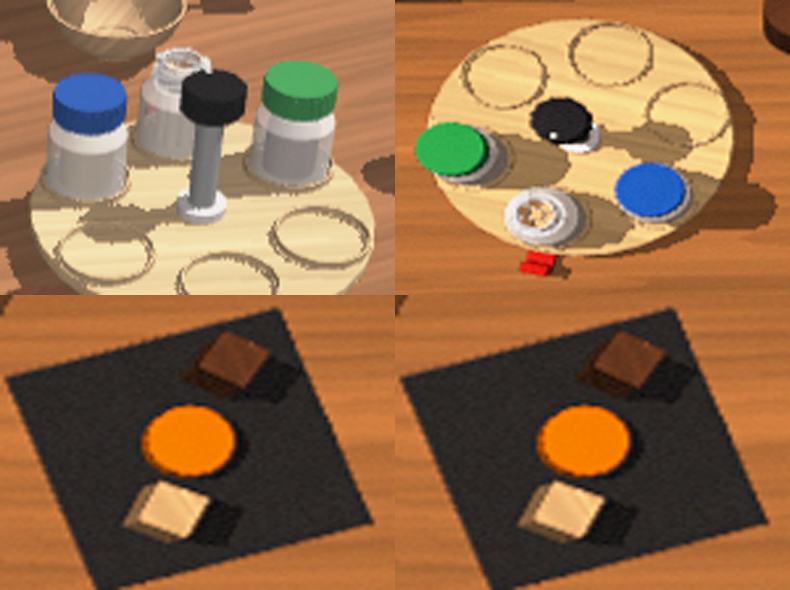

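The crop shows the blue and green lids either side of the open jar, with the red pointer outside it; the lid at panel (189,440) has the offcuts' tops at (172,510) and (233,360). The knob is near (0.603, 0.224, 0.152), the jar axis near (0.507, 0.253), and the lid near (0.588, -0.192).

Emit:
drive_tool(deltas="87 10 -22 0 0; 87 28 -62 0 0; 87 47 -105 0 0; 87 66 -148 0 0; 87 85 -190 0 0; 87 104 -233 0 0; 87 123 -276 0 0; 87 142 -319 0 0.03; 87 161 -362 0 0.05; 87 180 -405 0 0.07; 87 199 -448 0 0.07; 87 218 -491 0 0.07")

```text
time_s: 1.3
position: [0.4661, 0.0809, 0.2224]
tcp_rot: [[-0.943, 0.332, -0.0], [0.332, 0.943, 0.0], [0.0, 0.0, -1.0]]
force: [0.5, 0.5, 0.9]
opening: 0.995
grasp_force: 0.0
```

Emit:
drive_tool(deltas="87 19 -43 0 0; 87 38 -86 0 0; 87 57 -129 -5 0; 87 76 -172 -10 0; 87 95 -215 -15 0; 87 110 -250 -20 0; 87 119 -270 -20 0; 87 122 -275 -20 0; 87 122 -275 -20 0; 87 122 -275 -20 0")

```text
time_s: 2.3
position: [0.587, -0.1907, 0.2023]
tcp_rot: [[-0.944, 0.331, -0.002], [0.331, 0.944, 0.001], [0.002, 0.001, -1.0]]
force: [0.2, 0.8, -0.1]
opening: 1.002
grasp_force: 0.0
```

```bash
python3 - <<'E'
from h import *
s=bot.read_state(); print(s['time_s'],s['position'],s['joint_positions'],s['tcp_rot'].round(3).tolist(),s['force'])
im,m=snap('wrist','w1'); print({k:np.round(v,3).tolist() for k,v in m.items()})
E
```

```text
2.3 [ 0.58697142 -0.19068748  0.20226139] [-2.83714466e+01  3.09571197e+01  8.43740775e+01  2.84713840e-02
  6.47824227e+01 -9.90760555e+01] [[-0.944, 0.331, -0.002], [0.331, 0.944, 0.001], [0.002, 0.001, -1.0]] [ 0.18044043  0.8122624  -0.12549061]
{'fx': 371.648, 'fy': 371.648, 'cx': 319.8, 'cy': 234.242, 'T': [[0.33, 0.91, 0.25, 0.518], [0.944, -0.319, -0.087, -0.167], [0.0, 0.265, -0.964, 0.364], [0.0, 0.0, 0.0, 1.0]]}
```

View pics/w1.png

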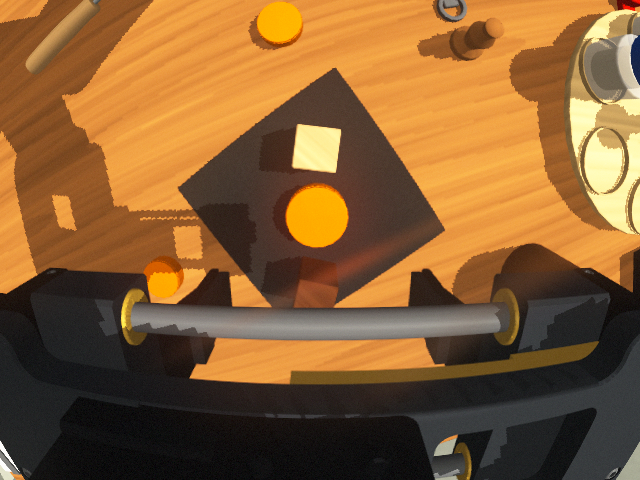

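The wrist view shows the lid at (317,216), the pale offcut's top at (317,149) and the dark one at (315,285). The fingers line up across the free sides.

```bash
cat > w.py <<'E'
from h import *
import sys
m=imaging.camera_model('wrist'); im=np.load('pics/w1.npy')
hsv=cv2.cvtColor(im,cv2.COLOR_RGB2HSV)
def cen(lo,hi,b,z):
    k=cv2.inRange(hsv,np.array(lo),np.array(hi)); q=np.zeros_like(k);q[b[1]:b[3],b[0]:b[2]]=k[b[1]:b[3],b[0]:b[2]]
    c,l,st,ce=cv2.connectedComponentsWithStats(q);i=1+np.argmax(st[1:,4]);cs,_=cv2.findContours((l==i).astype(np.uint8),0,1)
    P=np.array([onz(m,*p,z,True)[:2] for p in max(cs,key=len)[:,0]]); 
    (c,r)=cv2.minEnclosingCircle(P.astype(np.float32)*1000); e=cv2.minAreaRect(P.astype(np.float32)*1000)
    print(st[i],c,r,e)
cen((8,150,200),(24,255,255),(275,175,360,255),.030)
cen((15,20,180),(40,150,255),(285,118,350,178),.068)
E
python3 w.py
```

```text
[ 286  185   63   62 3068] (586.9530029296875, -194.2880401611328) 29.926042556762695 ((587.11376953125, -194.1750946044922), (57.312095642089844, 57.62187576293945), 70.7221450805664)
[ 292  124   49   49 1972] (526.8896484375, -173.40614318847656) 24.363582611083984 ((527.0, -173.51707458496094), (35.199981689453125, 35.56441879272461), 64.000244140625)
```

Emit:
drive_tool(deltas="87 0 -2 -25 0; 87 0 -3 -65 0; 87 0 -3 -105 0; 87 0 -3 -145 0; 87 0 -3 -175 0; 87 0 -3 -188 0; 87 0 -3 -193 0; 87 0 -3 -194 0; 87 0 -3 -194 0")

```text
time_s: 3.25
position: [0.5889, -0.1956, 0.0101]
tcp_rot: [[-0.944, 0.331, 0.003], [0.331, 0.944, -0.001], [-0.003, -0.0, -1.0]]
force: [0.2, -0.8, -0.5]
opening: 1.003
grasp_force: 0.0
```

Emit:
drive_tool(deltas="50 0 0 0 0; 50 0 0 0 0; 50 0 0 0 0; 50 0 0 0 0; 50 0 0 0 0; 50 0 0 0 0; 50 0 0 0 0")

```text
time_s: 3.95
position: [0.5879, -0.1953, 0.0088]
tcp_rot: [[-0.943, 0.332, 0.0], [0.332, 0.943, -0.0], [-0.0, 0.0, -1.0]]
force: [0.1, -0.2, 3.1]
opening: 0.657
grasp_force: 30.0
```

Emit:
drive_tool(deltas="50 0 0 20 0; 50 0 0 60 0; 50 0 0 105 0; 50 0 0 150 0; 50 -3 20 180 -0.1; 50 -9 58 191 -0.22; 50 -15 98 191 -0.35; 50 -21 138 191 -0.48; 50 -28 178 191 -0.61; 50 -34 218 191 -0.74; 50 -40 258 191 -0.87; 50 -46 298 191 -0.87")

```text
time_s: 5.15
position: [0.5411, 0.1043, 0.1993]
tcp_rot: [[-0.353, 0.936, -0.0], [0.936, 0.353, -0.0], [0.0, -0.0, -1.0]]
force: [0.8, 0.4, -1.2]
opening: 0.661
grasp_force: 30.0
```

Emit:
drive_tool(deltas="50 -6 38 0 0; 50 -11 70 0 0; 50 -14 88 0 0; 50 -15 94 0 0; 50 -15 94 0 0; 50 -15 94 0 0")

```text
time_s: 5.75
position: [0.527, 0.1959, 0.1994]
tcp_rot: [[-0.355, 0.935, -0.0], [0.935, 0.355, -0.001], [-0.001, -0.0, -1.0]]
force: [-0.0, 0.4, -0.2]
opening: 0.659
grasp_force: 30.0
```

```bash
python3 - <<'E'
from h import *
s=bot.read_state(); print(s['time_s'],s['position'],s['joint_positions'],s['force'],s['moment'],s['opening'])
im,m=snap('wrist','w2'); np.savez('pics/w2m.npz',**m)
E
```

```text
5.75 [0.5269648  0.1958689  0.19935998] [ 9.02122274e+00  2.70515939e+01  9.26216181e+01 -3.93200721e-02
  6.03469630e+01 -1.17325120e+01] [-0.04672178  0.40191753 -0.17936967] [-0.06739907  0.0176916   0.04734109] 0.6588969710993654
```

View pics/w2.png

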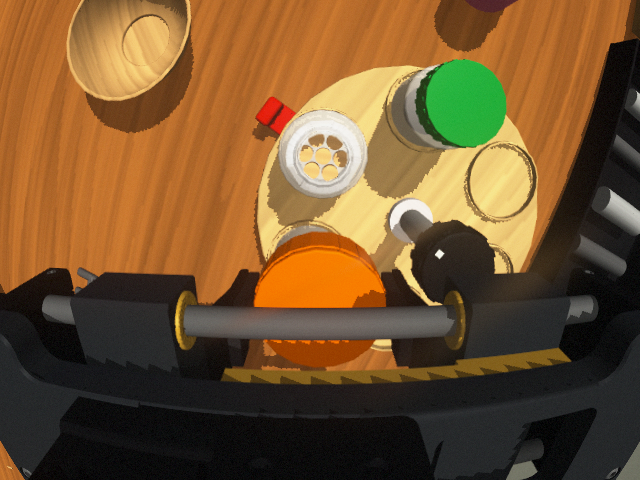

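The view shows the open jar with its mouth near (323,155), the red pointer at (273,115), the green lid at (461,103), the knob top near (455,262), and the held orange lid level at about (320,300).

```bash
cat > w2.py <<'E'
from h import *
m=dict(np.load('pics/w2m.npz')); im=np.load('pics/w2.npy'); hsv=cv2.cvtColor(im,cv2.COLOR_RGB2HSV)
def fit(name,k,b,zs):
    q=np.zeros_like(k);q[b[1]:b[3],b[0]:b[2]]=k[b[1]:b[3],b[0]:b[2]]
    c,l,st,ce=cv2.connectedComponentsWithStats(q);i=1+np.argmax(st[1:,4]);cs,_=cv2.findContours((l==i).astype(np.uint8),0,1)
    for z in zs:
        P=np.array([onz(m,*p,z,True)[:2] for p in cv2.convexHull(max(cs,key=len))[:,0]])*1000
        A=np.c_[2*P,np.ones(len(P))]; x=np.linalg.lstsq(A,(P**2).sum(1),rcond=None)[0]; r=np.sqrt(x[2]+x[0]**2+x[1]**2)
        print(name,st[i],z,x[:2].round(1),'r',r.round(1),'enc',cv2.minEnclosingCircle(P.astype(np.float32)))
R=lambda lo,hi:cv2.inRange(hsv,np.array(lo),np.array(hi))
fit('green',R((50,120,100),(85,255,255)),(415,50,515,155),[.131])
fit('jar',R((0,0,120),(180,60,255)),(270,100,372,202),[.099,.1247])
fit('knob',R((0,0,0),(180,255,35)),(405,215,500,295),[.166])
fit('lidtop',R((8,200,235),(20,255,255)),(245,225,395,305),[.215])
cv2.imwrite('pics/w2c.png',cv2.resize(im[95:205,265:415],(800,587),interpolation=cv2.INTER_CUBIC)[:,:,::-1])
E
python3 w2.py
```

```text
green [ 425   59   81   88 5513] 0.131 [579.7 319.3] r 28.7 enc ((579.1949462890625, 319.1466979980469), 29.484752655029297)
jar [ 279  110   88   88 4668] 0.099 [507.2 250.9] r 31.0 enc ((507.1297302246094, 250.96424865722656), 31.240385055541992)
jar [ 279  110   88   88 4668] 0.1247 [506.5 252.2] r 28.0 enc ((506.48516845703125, 252.2061004638672), 28.16995620727539)
knob [442 276  25  19 202] 0.166 [605.7 210.4] r 8.4 enc ((606.5722045898438, 211.96881103515625), 9.595972061157227)
lidtop [ 255  250  130   55 5183] 0.215 [525.4 195.3] r 26.3 enc ((524.4688720703125, 199.10922241210938), 28.285993576049805)
```

View pics/w2c.png

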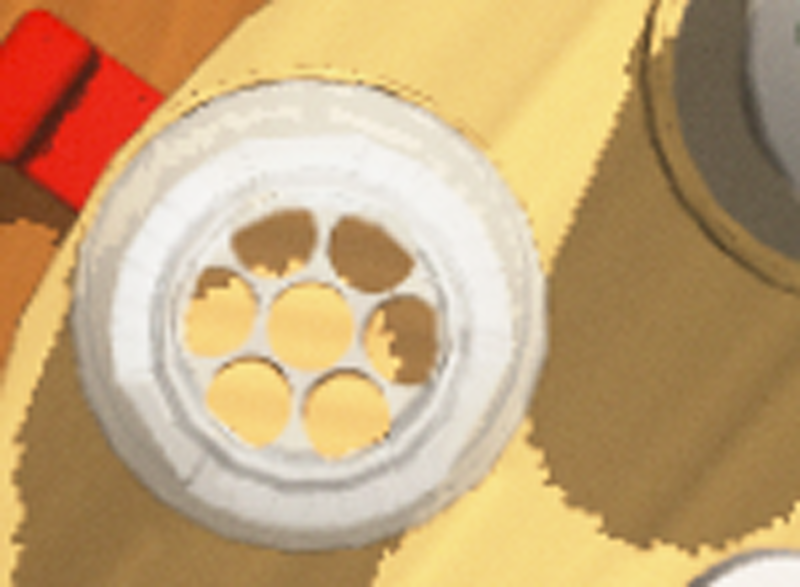

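The close-up shows the jar's rim ring centred at crop (308,335), i.e. pixel (322.8,157.8). The thread ring is at crop (313,328).

```bash
python3 - <<'E'
from h import *
m=dict(np.load('pics/w2m.npz'))
print(onz(m,322.75,157.8,.1245,True),onz(m,323.7,156.5,.1195,True))
t=imaging.camera_model('top'); print(onz(t,238.4,235.3,.1245))
for c,u,v,z in(('g',208.4,207.8,.1177),('b',273.6,225.1,.1177),('k',244.9,196.1,.152)): print(c,onz(t,u,v,z))
E
```

```text
[0.5074995  0.24976967 0.1245    ] [0.50791765 0.25048586 0.1195    ]
[0.50600153 0.24546971 0.1245    ]
g [0.57968429 0.32225147 0.1177    ]
b [0.53019737 0.15554028 0.1177    ]
k [0.60232038 0.22321391 0.152     ]
```

```bash
cat > w3.py <<'E'
from h import *
from scipy.optimize import least_squares
m=dict(np.load('pics/w2m.npz')); im=np.load('pics/w2.npy'); hsv=cv2.cvtColor(im,cv2.COLOR_RGB2HSV)
k=cv2.inRange(hsv,np.array((8,200,225)),np.array((20,255,255)))
E=[]
for u in range(262,380,4):
    v=np.where(k[225:300,u])[0]
    if len(v): E.append((u,v[0]+225))
for z in(.219,.2215):
    P=np.array([onz(m,u,v,z,True)[:2] for u,v in E])*1000
    for r in(28.7,None):
        f=(lambda x:np.hypot(*(P-x[:2]).T)-(r or x[2])); s=least_squares(f,[527,196,29.],loss='soft_l1'); print(z,r,s.x.round(2),np.abs(s.fun).max().round(2))
print(E[::4])
im=np.load('pics/top.npy'); t=imaging.camera_model('top'); h=cv2.cvtColor(im,cv2.COLOR_RGB2HSV)
j=cv2.inRange(h,np.array((0,0,130)),np.array((180,45,255)))[220:255,222:256]
c,l,st,ce=cv2.connectedComponentsWithStats(j); i=1+np.argmax(st[1:,4]); hu=cv2.convexHull(np.argwhere(l==i)[:,::-1].astype(np.int32)); mm=cv2.moments(hu); p=(mm['m10']/mm['m00']+222,mm['m01']/mm['m00']+220); print(st[i],p,onz(t,*p,.09))
E
python3 w3.py
```

```text
0.219 28.7 [526.36 195.63  29.  ] 1.41
0.219 None [525.79 197.13  27.27] 1.29
0.2215 28.7 [526.1  196.29  29.  ] 1.41
0.2215 None [525.34 198.31  26.79] 1.27
[(262, np.int64(281)), (278, np.int64(258)), (294, np.int64(250)), (310, np.int64(246)), (326, np.int64(246)), (342, np.int64(248)), (358, np.int64(260)), (374, np.int64(274))]
[  4   5  24  24 336] (237.67131242741, 236.30391018195897) [0.50570371 0.25260898 0.09      ]
```

Emit:
drive_tool(deltas="50 -10 27 0 0; 50 -18 48 -10 0; 50 -20 55 -30 0; 50 -20 55 -50 0; 50 -20 55 -62 0; 50 -20 55 -65 0; 50 -20 55 -65 0; 50 -20 55 -65 0")

```text
time_s: 6.6
position: [0.5077, 0.2514, 0.1352]
tcp_rot: [[-0.354, 0.935, 0.001], [0.935, 0.354, 0.0], [-0.0, 0.001, -1.0]]
force: [0.4, 0.2, -0.9]
opening: 0.662
grasp_force: 30.0
```

Emit:
drive_tool(deltas="50 0 0 -1.5 0; 50 0 0 -3 0; 50 0 0 -4.5 0; 50 0 0 -6 0; 50 0 0 -6 0; 50 0 0 -6 0")

```text
time_s: 7.2
position: [0.5071, 0.252, 0.1296]
tcp_rot: [[-0.355, 0.935, 0.001], [0.935, 0.355, 0.0], [0.0, 0.001, -1.0]]
force: [-1.1, -0.1, 5.3]
opening: 0.663
grasp_force: 30.0
```

```bash
cat > st.py <<'E'
from h import *
s=bot.read_state(); R=s['tcp_rot']
print(s['time_s'],s['position'].round(4),'yaw',np.degrees(np.arctan2(R[1,0],R[0,0])).round(2),'F',s['force'].round(1),'M',s['moment'].round(2),'J6',s['joint_positions'][5].round(1),s['opening'],s['grasp_force'])
E
python3 st.py
```

```text
7.2 [0.5071 0.252  0.1296] yaw 110.8 F [-1.1 -0.1  5.3] M [-0.06  0.21 -0.05] J6 -5.7 0.6628982194546492 30.000986678351182
```

Emit:
drive_tool(deltas="50 0 0 -0.5 0; 50 0 0 -1 0; 50 0 0 -1.5 0; 50 0 0 -2 0; 50 0 0 -2 0")

```text
time_s: 7.7
position: [0.5073, 0.2524, 0.1292]
tcp_rot: [[-0.355, 0.935, 0.002], [0.935, 0.355, 0.001], [0.0, 0.002, -1.0]]
force: [-3.8, -0.5, 14.2]
opening: 0.664
grasp_force: 30.0
```

```bash
python3 st.py
```

```text
7.7 [0.5073 0.2524 0.1292] yaw 110.79 F [-3.8 -0.5 14.2] M [-0.13  0.66 -0.1 ] J6 -5.7 0.663673054918262 30.007590768509544
```

Emit:
drive_tool(deltas="50 0 0 2.5 0; 50 -2 -0.5 2.5 0; 50 -2 -0.5 2 0; 50 -2 -0.5 1 0; 50 -2 -0.5 0 0; 50 -2 -0.5 0 0")

```text
time_s: 8.3
position: [0.5058, 0.252, 0.129]
tcp_rot: [[-0.355, 0.935, 0.003], [0.935, 0.355, 0.002], [0.0, 0.004, -1.0]]
force: [-3.9, 0.2, 16.2]
opening: 0.661
grasp_force: 30.0
```

```bash
python3 st.py
```

```text
8.3 [0.5058 0.252  0.129 ] yaw 110.79 F [-3.9  0.2 16.2] M [0.02 0.37 0.02] J6 -5.7 0.660605401607839 30.016832468669463
```

Emit:
drive_tool(deltas="50 0 0 0 0.1; 50 0 0 0 0.2; 50 0 0 0 0.3; 50 0 0 0 0.4; 50 0 0 0 0.4")

```text
time_s: 8.8
position: [0.5061, 0.2516, 0.1276]
tcp_rot: [[-0.692, 0.722, 0.003], [0.722, 0.692, 0.001], [-0.001, 0.003, -1.0]]
force: [-1.1, 0.4, 7.8]
opening: 0.662
grasp_force: 30.0
```

```bash
python3 st.py
```

```text
8.8 [0.5061 0.2516 0.1276] yaw 133.82 F [-1.1  0.4  7.8] M [ 0.15 -0.05  0.11] J6 -28.7 0.6615263998582024 30.000239333458012
```

Emit:
drive_tool(deltas="50 0 0 -1 0.1; 50 0 0 -2 0.2; 50 0 0 -2 0.3; 50 0 0 -2 0.35; 50 0 0 -2 0.35")

```text
time_s: 9.3
position: [0.5071, 0.2517, 0.1274]
tcp_rot: [[-0.897, 0.441, 0.006], [0.441, 0.897, 0.001], [-0.004, 0.004, -1.0]]
force: [-1.6, 0.7, 16.3]
opening: 0.661
grasp_force: 30.0
```

```bash
python3 st.py
```

```text
9.3 [0.5071 0.2517 0.1274] yaw 153.8 F [-1.6  0.7 16.3] M [-0.04  0.22 -0.03] J6 -48.7 0.6613586191476067 30.028902974445373
```

Emit:
drive_tool(deltas="50 0 0 0 0.1; 50 0 0 0 0.2; 50 0 0 0 0.3; 50 0 0 0 0.3; 50 0 0 0 0.3")

```text
time_s: 9.8
position: [0.5069, 0.2523, 0.1274]
tcp_rot: [[-0.988, 0.157, 0.005], [0.157, 0.988, 0.002], [-0.005, 0.003, -1.0]]
force: [-2.0, 2.5, 16.4]
opening: 0.656
grasp_force: 30.0
```

```bash
python3 st.py
```

```text
9.8 [0.5069 0.2523 0.1274] yaw 170.97 F [-2.   2.5 16.4] M [0.2  0.34 0.13] J6 -65.9 0.6562392360201721 30.02775203087367
```

Emit:
drive_tool(deltas="50 0 0 0 0.1; 50 0 0 0 0.2; 50 0 0 0 0.3; 50 0 0 0 0.3; 50 0 0 0 0.3")

```text
time_s: 10.3
position: [0.5068, 0.252, 0.1271]
tcp_rot: [[-0.99, -0.142, 0.005], [-0.142, 0.99, 0.002], [-0.005, 0.001, -1.0]]
force: [-0.9, 0.5, 14.5]
opening: 0.661
grasp_force: 30.0
```

```bash
python3 st.py
```

```text
10.3 [0.5068 0.252  0.1271] yaw -171.85 F [-0.9  0.5 14.5] M [-0.04  0.32  0.02] J6 -83.1 0.6611398613008402 30.01695205051889
```

Emit:
drive_tool(deltas="50 0 0 0 0.1; 50 0 0 0 0.2; 50 0 0 0 0.2; 50 0 0 0 0.2")

```text
time_s: 10.7
position: [0.5057, 0.2512, 0.1244]
tcp_rot: [[-0.943, -0.334, 0.002], [-0.334, 0.943, 0.0], [-0.002, -0.0, -1.0]]
force: [2.3, -0.0, -0.3]
opening: 0.662
grasp_force: 30.0
```

```bash
python3 st.py
```

```text
10.7 [0.5057 0.2512 0.1244] yaw -160.52 F [ 2.3 -0.  -0.3] M [-0.02 -0.38 -0.04] J6 -94.4 0.6615258485065685 30.0000681867823
```

Emit:
drive_tool(deltas="50 0 0 -2 0.03; 50 0.5 0 -4 0.05; 50 0.5 0 -6 0.05; 50 0.5 0 -7.5 0.05; 50 0.5 0 -9 0.05; 50 0.5 0 -9 0.05")

```text
time_s: 11.3
position: [0.5059, 0.2516, 0.1174]
tcp_rot: [[-0.924, -0.382, 0.002], [-0.382, 0.924, 0.001], [-0.002, 0.0, -1.0]]
force: [-0.7, 0.6, 11.8]
opening: 0.658
grasp_force: 30.0
```

```bash
python3 st.py
```

```text
11.3 [0.5059 0.2516 0.1174] yaw -157.57 F [-0.7  0.6 11.8] M [-0.18  0.04 -0.08] J6 -97.3 0.6583808835798564 30.010679931147024
```

Emit:
drive_tool(deltas="50 0 0 0 -0.1; 50 0 0 -0.5 -0.2; 50 0 0 -1 -0.3; 50 0 0 -1.5 -0.4; 50 0 0 -2 -0.5; 50 0 0 -2.5 -0.6; 50 0 0 -3 -0.7; 50 0 0 -3.5 -0.8; 50 0 0 -4 -0.9; 50 0 0 -4.5 -1; 50 0 0 -4.5 -1")

```text
time_s: 12.4
position: [0.5068, 0.2522, 0.1138]
tcp_rot: [[-0.82, 0.573, 0.004], [0.573, 0.82, 0.002], [-0.003, 0.004, -1.0]]
force: [-0.5, -1.4, 16.4]
opening: 0.66
grasp_force: 30.0
```

```bash
python3 st.py
```

```text
12.4 [0.5068 0.2522 0.1138] yaw 145.05 F [-0.5 -1.4 16.4] M [-0.23 -0.02 -0.18] J6 -39.9 0.6600017086367 30.01086396194296
```

Emit:
drive_tool(deltas="50 0 0 -0.5 -0.1; 50 0 0 -1 -0.2; 50 0 0 -1.5 -0.3; 50 0 0 -1.5 -0.3")

```text
time_s: 12.8
position: [0.507, 0.2519, 0.1122]
tcp_rot: [[-0.614, 0.79, 0.005], [0.79, 0.614, 0.001], [-0.002, 0.004, -1.0]]
force: [-0.3, -2.5, 16.6]
opening: 0.661
grasp_force: 30.0
```

```bash
python3 st.py
```

```text
12.8 [0.507  0.2519 0.1122] yaw 127.86 F [-0.3 -2.5 16.6] M [-0.39 -0.01 -0.22] J6 -22.7 0.6613579334859195 30.01065451739123
```

Emit:
drive_tool(deltas="50 0 0 0 -0.07; 50 0 0 -0.5 -0.14; 50 0 0 -0.5 -0.14")

```text
time_s: 13.1
position: [0.5072, 0.252, 0.1116]
tcp_rot: [[-0.498, 0.867, 0.005], [0.867, 0.498, 0.001], [-0.001, 0.005, -1.0]]
force: [1.5, -2.3, 15.9]
opening: 0.66
grasp_force: 30.0
```

```bash
python3 st.py
```

```text
13.1 [0.5072 0.252  0.1116] yaw 119.87 F [ 1.5 -2.3 15.9] M [-0.31 -0.06 -0.13] J6 -14.8 0.6595922819280814 30.011854115728056
```

Emit:
drive_tool(deltas="50 0 0 0 -0.06; 50 0 0 -0.5 -0.12; 50 0 0 -0.5 -0.18; 50 0 0 -0.5 -0.18")

```text
time_s: 13.5
position: [0.5091, 0.2551, 0.1114]
tcp_rot: [[-0.338, 0.941, 0.01], [0.941, 0.338, 0.007], [0.003, 0.012, -1.0]]
force: [2.6, 8.5, 11.3]
opening: 0.66
grasp_force: 30.1
```

```bash
python3 st.py
```

```text
13.5 [0.5091 0.2551 0.1114] yaw 109.75 F [ 2.6  8.5 11.3] M [ 1.41 -0.35  0.99] J6 -4.7 0.6598498074441933 30.058333716733614
```

Emit:
drive_tool(deltas="50 0 0 1 0.02; 50 0 0 2 0.03; 72 0 0 2 0.03; 72 0 0 2 0.03; 72 0 0 2 0.03; 72 0 0 2 0.03; 72 0 0 10 0.03; 72 0 0 30 0.03; 72 0 0 60 0.03; 72 0 0 90 0.03; 72 0 0 90 0.03; 72 0 0 90 0.03")

```text
time_s: 14.7
position: [0.5054, 0.2512, 0.1994]
tcp_rot: [[-0.364, 0.931, 0.001], [0.931, 0.364, 0.0], [-0.0, 0.001, -1.0]]
force: [0.2, -0.2, 0.3]
opening: 0.827
grasp_force: 0.0
```

```bash
python3 st.py; python3 - <<'E'
from h import *
a,_=snap('scene','s2'); b,_=snap('top','t2')
f=lambda i:cv2.resize(i,(400,300),interpolation=cv2.INTER_CUBIC)
cv2.imwrite('pics/c2.png',np.hstack([f(a[190:310,340:500]),f(b[145:265,180:340])])[:,:,::-1])
E
```

```text
14.7 [0.5054 0.2512 0.1994] yaw 111.36 F [ 0.2 -0.2  0.3] M [-0.12  0.03 -0.  ] J6 -6.3 0.8267747508206429 0.0
```

View pics/c2.png

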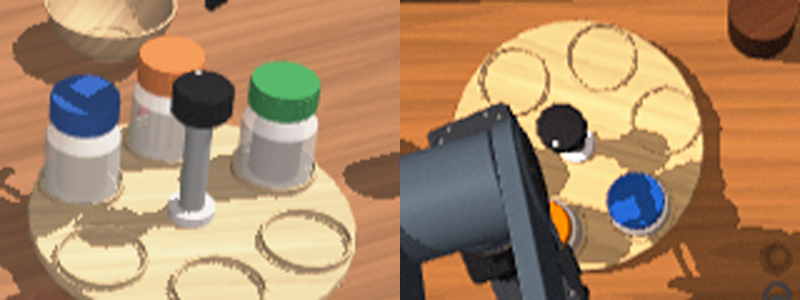

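The crop shows the orange lid seated level on the jar, at the same height as the blue and green lids, and the rack still at the pointer. Next is the knob.

Emit:
drive_tool(deltas="87 20 -6 0 0; 87 55 -16 0 0; 87 85 -24 0 0; 87 97 -28 0 0; 87 97 -28 -15 0; 87 97 -28 -40 0; 87 97 -28 -55 0; 87 97 -28 -59 0; 87 97 -28 -59 0")

```text
time_s: 15.7
position: [0.6008, 0.2232, 0.1382]
tcp_rot: [[-0.365, 0.931, -0.004], [0.931, 0.365, -0.001], [0.001, -0.004, -1.0]]
force: [0.7, 0.4, 0.2]
opening: 0.999
grasp_force: 0.0
```

Emit:
drive_tool(deltas="40 0 0 0 0; 40 0 0 0 0; 40 0 0 0 0; 40 0 0 0 0; 40 0 0 0 0; 40 0 0 0 0; 40 0 0 0 0; 40 0 0 0 0")

```text
time_s: 16.5
position: [0.6036, 0.2237, 0.1399]
tcp_rot: [[-0.364, 0.931, 0.003], [0.931, 0.364, 0.001], [-0.0, 0.003, -1.0]]
force: [3.8, 2.5, -1.2]
opening: 0.545
grasp_force: 30.0
```

```bash
python3 st.py
```

```text
16.5 [0.6036 0.2237 0.1399] yaw 111.36 F [ 3.8  2.5 -1.2] M [ 0.28 -0.51  0.01] J6 -11.0 0.5445132217794342 30.004338137805462
```

Emit:
drive_tool(deltas="40 1 0.5 0 -0.03; 40 1.5 1 0 -0.1; 40 1.5 1 0 -0.18; 40 1.5 1 0 -0.26; 40 1.5 1 0 -0.34; 40 1.5 1 0 -0.42; 40 1.5 1 0 -0.5; 40 1.5 1 0 -0.58; 40 1.5 1 0 -0.66; 40 1.5 1 0 -0.74; 40 1.5 1 0 -0.8; 40 1.5 1 0 -0.8")

```text
time_s: 17.7
position: [0.6046, 0.2237, 0.1399]
tcp_rot: [[0.414, 0.91, 0.001], [0.91, -0.414, -0.001], [-0.0, 0.002, -1.0]]
force: [1.5, -0.3, 0.9]
opening: 0.543
grasp_force: 30.0
```

Emit:
drive_tool(deltas="40 0 0 0 -0.05; 40 0 0 0 -0.1; 40 0 0 0 -0.15; 40 0 0 0 -0.2; 40 0 0 0 -0.23; 40 0 0 0 -0.25; 40 0 0 0 -0.25")

```text
time_s: 18.4
position: [0.6048, 0.2235, 0.1398]
tcp_rot: [[0.626, 0.78, 0.002], [0.78, -0.626, -0.001], [0.0, 0.002, -1.0]]
force: [4.7, -3.8, 0.1]
opening: 0.542
grasp_force: 30.0
```

```bash
python3 st.py;  python3 - <<'E'
from h import *
b,_=snap('scene','s3')
cv2.imwrite('pics/c3.png',cv2.resize(b[170:330,330:510],(540,480),interpolation=cv2.INTER_CUBIC)[:,:,::-1])
E
```

```text
18.4 [0.6048 0.2235 0.1398] yaw 51.23 F [ 4.7 -3.8  0.1] M [-0.52 -0.58  0.02] J6 49.2 0.5419978358732086 30.00082476530224
```

View pics/c3.png

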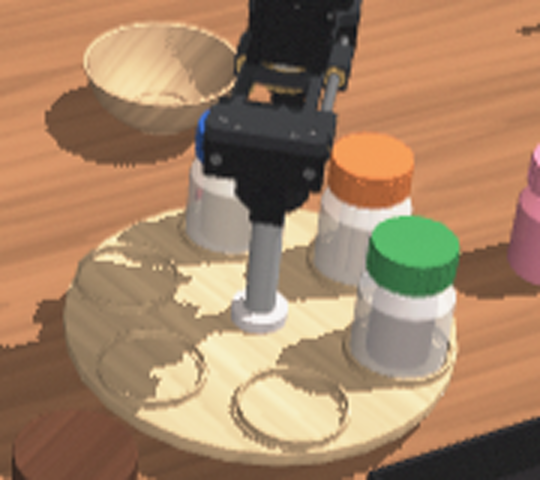

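The crop shows the rack one click round: the blue-lidded jar at the back by the pointer, orange and green standing upright. I'll release and lift clear.

Emit:
drive_tool(deltas="75 0 0 0 0; 75 0 0 0 0; 75 0 0 0 0; 75 0 0 0 0; 75 0 0 10 0; 75 0 0 30 0; 75 0 0 60 0; 75 0 0 100 0; 75 0 0 130 0; 75 0 0 140 0; 75 0 0 140 0; 75 0 0 140 0")

```text
time_s: 19.65
position: [0.6027, 0.2241, 0.2781]
tcp_rot: [[0.626, 0.779, -0.003], [0.779, -0.626, -0.001], [-0.002, -0.002, -1.0]]
force: [0.6, 0.8, -0.6]
opening: 0.86
grasp_force: 0.0
```

Emit:
drive_tool(deltas="75 -5 -30 0 0; 75 -10 -70 0 0; 75 -15 -110 0 0; 75 -20 -150 0 0; 75 -20 -190 0 0; 75 -20 -220 0 0; 75 -20 -230 0 0; 75 -20 -230 0 0; 75 -20 -230 0 0")

```text
time_s: 20.55
position: [0.5832, -0.0047, 0.2784]
tcp_rot: [[0.626, 0.78, -0.002], [0.78, -0.626, 0.001], [-0.0, -0.003, -1.0]]
force: [0.7, 1.0, -1.2]
opening: 0.859
grasp_force: 0.0
```

```bash
python3 st.py;  python3 - <<'E'
from h import *
a,_=snap('scene','s4'); b,_=snap('top','t4')
cv2.imwrite('pics/c4.png',np.hstack([cv2.resize(a[150:400,140:540],(400,300)),cv2.resize(b[140:360,170:480],(400,300))])[:,:,::-1])
E
```

```text
20.55 [ 0.5832 -0.0047  0.2784] yaw 51.22 F [ 0.7  1.  -1.2] M [-0.12  0.1  -0.04] J6 27.3 0.8594204051298148 0.0
```

View pics/c4.png

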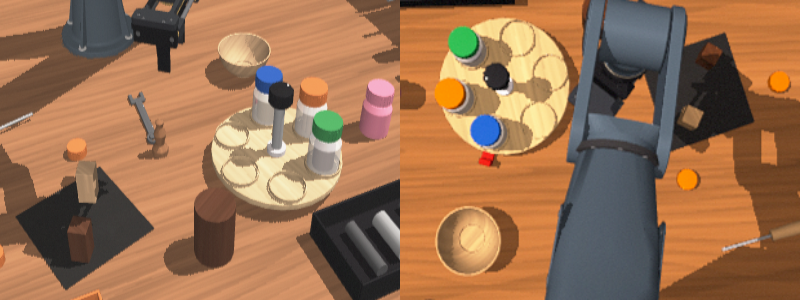

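The views show blue at the red pointer, orange and green standing in their cups, and the offcuts, finial, log and bowl unmoved. One numeric check of lid heights and positions before handing in.

```bash
python3 - <<'E'
from h import *
M={n:imaging.camera_model(n) for n in('scene','top')}; I={n:cv2.cvtColor(np.load(f'pics/{f}.npy'),cv2.COLOR_RGB2HSV) for n,f in(('scene','s4'),('top','t4'))}
def cen(n,lo,hi,b):
    k=cv2.inRange(I[n],np.array(lo),np.array(hi))[b[1]:b[3],b[0]:b[2]]; c,l,st,ce=cv2.connectedComponentsWithStats(k); i=1+np.argmax(st[1:,4])
    mm=cv2.moments(cv2.convexHull(np.argwhere(l==i)[:,::-1].astype(np.int32))); return mm['m10']/mm['m00']+b[0],mm['m01']/mm['m00']+b[1]
S=(330,190,500,300);T=(190,150,280,260)
for n,lo,hi in(('blue',(105,120,40),(125,255,255)),('orange',(5,190,90),(16,255,255)),('green',(50,120,30),(85,255,255))):
    p,q=cen('scene',lo,hi,S),cen('top',lo,hi,T); print(n,tri(M['scene'],p,M['top'],q).round(4))
E
```

```text
blue [0.5063 0.2521 0.1197]Traceback (most recent call last):
  File "<stdin>", line 8, in <module>
  File "<stdin>", line 4, in cen
    return _wrapfunc(a, 'argmax', axis=axis, out=out, **kwds)
    return bound(*args, **kwds)
ValueError: attempt to get argmax of an empty sequence
```

```bash
python3 - <<'E'
from h import *
M={n:imaging.camera_model(n) for n in('scene','top')}; I={n:cv2.cvtColor(np.load(f'pics/{f}.npy'),cv2.COLOR_RGB2HSV) for n,f in(('scene','s4'),('top','t4'))}
def cen(n,lo,hi,b):
    k=cv2.inRange(I[n],np.array(lo),np.array(hi))[b[1]:b[3],b[0]:b[2]]; c,l,st,ce=cv2.connectedComponentsWithStats(k); i=1+np.argmax(st[1:,4])
    mm=cv2.moments(cv2.convexHull(np.argwhere(l==i)[:,::-1].astype(np.int32))); return mm['m10']/mm['m00']+b[0],mm['m01']/mm['m00']+b[1]
for n,lo,hi,S,T in(('orange',(3,150,90),(17,255,255),(432,210,472,245),(195,195,225,225)),('green',(50,120,30),(85,255,255),(330,190,500,300),(190,150,280,260))):
    for c,b in(('scene',S),('top',T)):
        print(I[c][b[1]:b[3],b[0]:b[2]][15,15])
    p,q=cen('scene',lo,hi,S),cen('top',lo,hi,T); print(n,p,q,tri(M['scene'],p,M['top'],q).round(4))
E
```

```text
[ 13 161 244]
[ 17 255 253]
orange (453.1911462914101, 226.11462914101438) (205.67924528301887, 209.1572327044025) [0.5757 0.3279 0.1147]
[ 12 131 201]
[ 13 173 193]
green (467.3880143606738, 254.68710301021815) (218.82974228981834, 170.76848331220955) [0.6757 0.2944 0.1177]
```

The orange lid's scene centroid (453.2,226.1) matches where the closed green jar's lid was in the same place before (453.5,226.3). So it is at full-home height, and blue is on the pointer place.

```bash
python3 -c "
from rig import bot
print(bot.hand_in())"
```

```text
the job is handed in; nothing more can be done
None
```

The orange lid is screwed on to its stop, the rack is turned one click so the blue-lidded jar stands at the red pointer, and the job was handed in with the arm clear at about 21 s on the clock.

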